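# Clear the hand-over pile at the announcement desk

## Task

Take the pile on the announcement desk apart from the top down, one thing at a time, and put each straight away in its own place: the small wooden box lengthwise in the smallest rectangular tray, the round tin in the round dish, the grey key case lengthwise in the larger rectangular tray, and last the battery pack flat on the charger plate, pushed fully home against both of its stops. Set everything down gently, keep it upright, leave the stapler and the roll of tape where they are, and let go of everything at the end.

Things in the scene. Friction and masses are not known exactly. Their poses are not given: they have to be found in the camera images.
- stamp_box: Small wooden stamp box, brown, a plain block 40 (x) x 30 (y) x 26 high, about 50 g, top of the pile at the start, standing on the tin. Origin at the centre of its underside, z up, x along its length.
- clip_tin: Closed round steel tin, plain cylinder of diameter 48, 32 high, about 120 g, second from the top, standing on the key case. Origin at the centre of its underside, z up.
- key_case: Grey painted metal key case with a thin dark seam, a plain block 92 (x) x 54 (y) x 34 high, about 280 g, third from the top, lying on the battery pack. Origin at the centre of its underside, z up, x along its length.
- pack: Black plastic battery pack with two grey bands, a plain block 124 (x) x 66 (y) x 42 high, about 450 g, bottom of the pile, lying on the desk. Origin at the centre of its underside, z up, x along its length; either way round fits the charger.
- box_tray: The smallest rectangular blue tray, the place of the stamp box: 70 (x) x 60 (y) outside, inside 62 x 52, floor 4 thick, lip up to 9 above the desk. Fixed. Origin at the centre of its underside on the desk, x along its length.
- case_tray: The larger low rectangular blue tray, place of the key case (not the two big stacked letter trays at the left edge of the desk): 122 (x) x 84 (y) outside, 114 x 76 inside, floor 4 thick, lip up to 9 above the desk. Fixed. Origin at the centre of its underside on the desk, x along its length.
- tin_dish: Round blue dish, the place of the tin: diameter 78 outside, 70 inside, floor 4 thick, lip up to 9 above the desk. Fixed. Origin at the centre of its underside on the desk.
- charger: Charger, fixed: grey plate 164 (x) x 106 (y) x 8 thick with two brass strips and two dark steel stops 12 wide, tops 20 above the desk: along the short +x edge (inner face x = +70) and along the long +y edge (inner face y = +41). Origin at the centre of its underside. The pack lies along x; home against both stops its origin is at x = +8, y = +8, z = +8 here.
- stapler: Black desk stapler, 115 (x) x 34 (y) x about 41 high, lying loose on the desk among the task's things. Origin at the centre of its underside. To be left where it is.
- tape_roll: Clear roll of adhesive tape, diameter 52, 18 high, lying flat and loose on the desk among the task's things. Origin at the centre of its underside. To be left where it is.

How it is judged:
By the outcome, as a careful person would: the job done as asked, in the order asked, and still so for the second after the job is handed in, with the robot touching nothing.
It also fails if it takes over 128 s, if anything falls off the work surface, if the arm or the gripper's body presses on something with over 40 N, if the wrist force passes 120 N, or if a joint passes its speed limit or range.

## Robot

A 7-joint arm with a two-finger parallel gripper is mounted at the origin on the work surface. World frame = base frame: x ahead of the robot, y to its left, z up, the work surface at z = 0. Lengths are in mm, angles in rad, forces in N, time in s.
With the tool pointing down it reaches from about 400 to 850 mm from the base axis. Payload 10.4 kg.
Tool frame: the origin (TCP) lies at the very end of the fingers, on their centre line; the grasp point (between the pads) lies 19 mm behind it; z points along the fingers, x is the direction in which the jaws open and shut, and the axes are right-handed (so a half turn about z gives the same grasp; the last joint's range is limited). The gripper opens to 85 mm and grips with 20 to 120 N. Pads are 22 mm wide; open, the fingers measure 114 mm over their backs; the gripper's body (76 mm by 85 mm) begins 54 mm behind the grasp point. The pads swing forward as they close: fully open they stand 13 mm farther back than shut.
Start: joints at [1.218, 0.332, -0.065, 1.46, 0.022, 1.35, -0.088], TCP at [202.43, -591.332, 231.338] pointing down, gripper open.
Joint ranges: [-2.6, 2.6], [-0.5, 2.12], [-1.47, 1.34], [0.16, 2.42], [-1.27, 4.41], [0.06, 2.06], [-2.6, 2.6]. Speed limits (rad/s): [2.22, 2.22, 2.79, 2.79, 3.14, 3.14, 3.14].

## Interface

Orientations are given as a unit quaternion [x, y, z, w].
In Python, from plant import env gives the robot as it stands.
- The arm moves only by the tool carry_out, never from a script. Its argument "motion" is text: rows parted by semicolons, each of 4 numbers parted by spaces: the shift along the tool's x, y, z in units of 50 mm (1.0 is 50 mm), then the turn about the tool's z in units of 5 degrees (1.0 is 5 degrees). In form: x y z turn; .... A call has 1 to 12 rows; each row is the pose to reach, as a shift and turn from the pose commanded when the call began, along the tool's axes at that moment; what a row does not reach only later rows make up. A row lasts 1/8 s, in which the tool goes at most 62.5 mm and 10.7 degrees, less where a joint would pass 70% of its speed; a pose out of reach is approached as far as the arm can. A call with a gripper value outside its range is refused whole. "claw" is the opening, from 0 (shut) to 1 (fully open), set as the call begins (left out, the last holds). The fingers move at their own pace and stop on an object; the grip force is fixed at half the most. Time passes only in rows, so rows that repeat a pose let the fingers close. It gives the time, the measured TCP pose, the force and the opening at its end, in the units of the state.
- env.state(): the state, without advancing time (a new reading comes with each control period).
- env.capture(name): name is "side" or "top"; returns the picture (400x640x3 uint8, red, green, blue); there is no depth.
- env.camera_params(name): a dict with "vfov" (degrees; the focal length in pixels is half the picture's height over the tangent of half this angle, whatever the lens; pixels are square), "cx", "cy" (the principal point, pixels), "R" (3x3) and "t" (3): a world point X has camera coordinates R X + t. Camera axes: x right, y down, z forward; pixel columns grow to the right and rows downward; lengths in mm; the calibration is good to about 2 mm. A picture is of the moment at which its call begins. camera_params takes no time and is no camera call.
- env.hand_in(): hands the job in, once; it reports no verdict.
The state is a dict: "time": time; "qpos": joint angles; "qd": joint speeds; "tau": joint torques, N m; "position": TCP position; "eef_rot": TCP orientation; "ft_force": force on the tool from outside, world axes, zero at the start; "moment": the same for the moment, N m; "grip_width": opening from 0.0 (shut) to 1.0 (fully open).
Only numpy, scipy, OpenCV 4.12 (cv2) and the standard library are available. Lean on these libraries where they do the work, as an engineer would, in place of code of your own. Each camera call takes 0.05 s, during which the arm holds its last target. There are 200 camera calls.

## Working session

There is one attempt and no reset: what is moved stays moved. The work goes in short steps, Python scripts to look and compute and a tool call to move; the robot and the scene stay as the last step left them, time stands still between calls to the robot, and variables do not carry over. Pictures are saved under pics/ and viewed, about 12 in all and at most 16, crops included, and the job is handed in when it is done.

Besides the shell and the picture viewer there is one more tool, called after "Call:" by a JSON object that holds its "op" and its "data". carry_out: Moves the arm, as the interface text tells. Its arguments: {"type":"object","properties":{"motion":{"type":"string"},"claw":{"type":"number"}},"required":["motion"]}

```bash
ls; mkdir -p pics
python3 - <<'E'
from plant import env
import cv2,numpy as np
for n in("side","top"):
    im=env.capture(n); cv2.imwrite(f"pics/{n}0.png",im[:,:,::-1]); p=env.camera_params(n); print(n,p, -np.array(p["R"]).T@np.array(p["t"]))
print(env.state())
E
```

```text
pics
side {'vfov': 53.92629301657405, 'cx': 321.57805761769134, 'cy': 197.28363360066976, 'R': array([[-0.82378615, -0.56665282, -0.01676182],
       [-0.39248342,  0.59141935, -0.7044004 ],
       [ 0.40906374, -0.57369655, -0.7096049 ]]), 't': array([439.40616166, 258.75551172, 681.63789534])} [184.70061112 487.01103707 673.32632812]
top {'vfov': 52.98243182837484, 'cx': 319.86156495999927, 'cy': 204.00098755929244, 'R': array([[-0.00959838, -0.99957396, -0.02756375],
       [-0.99767124,  0.01143431, -0.06724106],
       [ 0.06752759,  0.02685416, -0.99735594]]), 't': array([  26.37598982,  542.62570864, 1102.44508352])} [ 467.16977314   -9.44503543 1136.74390654]
{'time': 0.1, 'qpos': array([ 1.21837904,  0.33279729, -0.06468021,  1.46088733,  0.02156695,
        1.34990318, -0.08848345]), 'qd': array([ 0.00017742, -0.0014588 ,  0.00136591, -0.00161921,  0.00050255,
        0.0003178 , -0.00019742]), 'tau': array([ 1.55967507e-03, -6.26749992e+01,  4.91459132e-02, -3.92428851e+01,
        1.62026309e-02,  6.98539297e-03,  4.87409682e-05]), 'position': array([ 202.30047263, -590.9827031 ,  230.58822283]), 'eef_rot': array([ 8.13596789e-01, -5.81429137e-01, -5.39332683e-04, -3.64111324e-04]), 'ft_force': array([-0.7361272 , -0.40595842,  0.98912774]), 'moment': array([0.02333596, 0.07767092, 0.01505282]), 'grip_width': 1.0018926261353207}
```

View pics/top0.png

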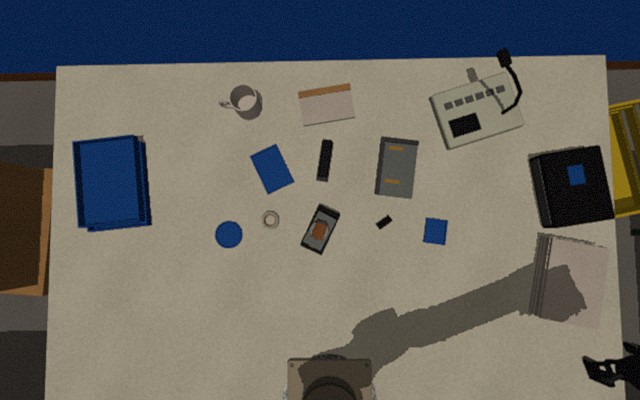

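View pics/side0.png

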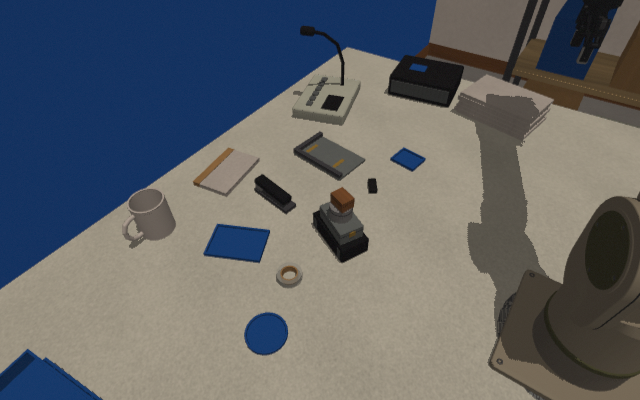

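The top view shows the pile at about (320,229), box tray (435,231), dish (229,234), case tray (272,168), charger (397,168), stapler (325,160), tape (271,219), and a small black item at (384,222). The side view shows the stack box/tin/case/pack at (341,225).

```bash
cat > h.py <<'E'
from plant import env
import cv2,numpy as np
def K(p):
    f=200/np.tan(np.radians(p["vfov"])/2); return f
def ray(n,uv):
    p=env.camera_params(n);f=K(p);R=np.array(p["R"]);c=-R.T@np.array(p["t"])
    d=np.array([(uv[0]-p["cx"])/f,(uv[1]-p["cy"])/f,1]);return c,R.T@d
def onz(n,uv,z):
    c,d=ray(n,uv);return (c+d*(z-c[2])/d[2])
def proj(n,X):
    p=env.camera_params(n);q=np.array(p["R"])@np.array(X,float)+p["t"];f=K(p);return np.array([p["cx"]+f*q[0]/q[2],p["cy"]+f*q[1]/q[2]])
def rect(n,cnt,z):
    # contour -> world points on plane z -> min-area rectangle: centre, long side, short side, yaw of long side (deg)
    P=np.array([onz(n,c,z)[:2] for c in cnt.reshape(-1,2)],np.float32)
    (x,y),(w,h),a=cv2.minAreaRect(P)
    if w<h:w,h,a=h,w,a+90
    return np.round([x,y,w,h,(a+90)%180-90],1)
def blobs(mask,amin=60):
    cs,_=cv2.findContours(mask.astype(np.uint8),cv2.RETR_EXTERNAL,cv2.CHAIN_APPROX_NONE)
    return [c for c in cs if cv2.contourArea(c)>amin]
E
python3 - <<'E'
from h import *
for n in("top","side"):
    im=cv2.imread(f"pics/{n}0.png"); hsv=cv2.cvtColor(im,cv2.COLOR_BGR2HSV)
    b=(hsv[...,0]>100)&(hsv[...,0]<125)&(hsv[...,1]>120)&(hsv[...,2]>60)
    for c in blobs(b):
        if cv2.contourArea(c)<3000:
            m=c.reshape(-1,2).mean(0); print(n,"blue",m.round(),cv2.contourArea(c),rect(n,c,9))
    d=(hsv[...,2]<60)|((hsv[...,1]<60)&(hsv[...,2]<125))
    for c in blobs(d,40):
        m=c.reshape(-1,2).mean(0)
        if cv2.contourArea(c)<4000 and 230<m[0]<430 and 120<m[1]<260: print(n,"dark",m.round(),cv2.contourArea(c),rect(n,c,10))
    br=(hsv[...,0]<15)&(hsv[...,1]>90)&(hsv[...,2]>60)
    for c in blobs(br,40):
        m=c.reshape(-1,2).mean(0)
        if 280<m[0]<380 and 170<m[1]<260: print(n,"brown",m.round(),cv2.contourArea(c),rect(n,c,150-16))
t=cv2.imread("pics/top0.png")[130:260,210:460];s=cv2.imread("pics/side0.png")[175:275,290:400]
t=cv2.resize(t,None,fx=3.2,fy=3.2,interpolation=cv2.INTER_CUBIC);s=cv2.resize(s,None,fx=7,fy=7*.8,interpolation=cv2.INTER_CUBIC)
cv2.imwrite("pics/t1.png",np.clip(t*1.6,0,255));cv2.imwrite("pics/s1.png",np.clip(s*1.6,0,255))
E
```

```text
top blue [228. 234.] 502.0 [461.7 281.   72.6  71.4  45. ]
top blue [435. 231.] 471.0 [ 464.8 -299.3   67.2   58.8   -8. ]
top blue [576. 174.] 271.0 [ 618.  -692.8   53.7   42.8    8.2]
top blue [272. 169.] 1115.5 [646.2 157.5 120.2  80.9  25.2]
top dark [383. 222.] 121.0 [ 491.7 -156.7   46.    23.7  -54.7]
top dark [271. 219.] 64.5 [503.7 160.8  49.5  48.4 -10. ]
top dark [320. 229.] 1117.5 [475.3  20.8 134.9  70.4 -25.3]
top dark [324. 160.] 475.0 [668.8   6.9 122.9  35.7  -8.7]
top dark [396. 167.] 2192.5 [ 645.6 -193.9  169.4  109.2   -8.2]
top brown [319. 231.] 164.5 [468.4  21.3  40.2  29.2 -19.1]
side blue [ 44. 384.] 2943.0 [690.6 563.8 183.   77.7   6.6]
side blue [266. 333.] 1342.0 [458.1 283.5  76.7  74.7 -47.6]
side blue [237. 243.] 1732.5 [642.8 161.5 122.6  87.   25.2]
side blue [407. 159.] 367.5 [ 460.8 -293.    70.9   64.7   -8.7]
side blue [418.  67.] 81.0 [ 650.1 -768.9   54.8   46.     8.7]
side blue [571.  10.] 295.5 [  314.5 -1616.5   295.6    71.8   -89.7]
side dark [339. 228.] 2219.0 [486.2   1.4 180.1 107.4 -25.7]
side dark [372. 186.] 130.5 [ 488.2 -150.9   53.2   24.2  -56.5]
side dark [274. 194.] 797.0 [673.6   4.6 149.4  54.5 -11. ]
side dark [328. 156.] 1746.0 [ 644.1 -192.7  180.2  125.6   -7.8]
side brown [343. 199.] 284.0 [457.9  30.   62.8  35.8 -33.2][ WARN:0@6.389] global loadsave.cpp:1063 imwrite_ Unsupported depth image for selected encoder is fallbacked to CV_8U.
```

View pics/t1.png

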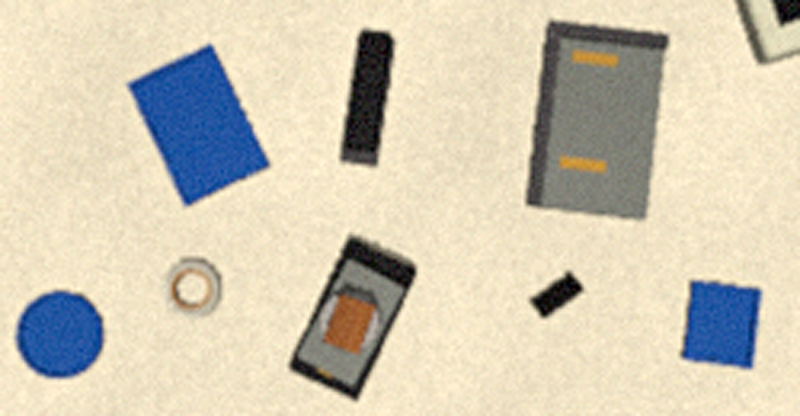

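View pics/s1.png

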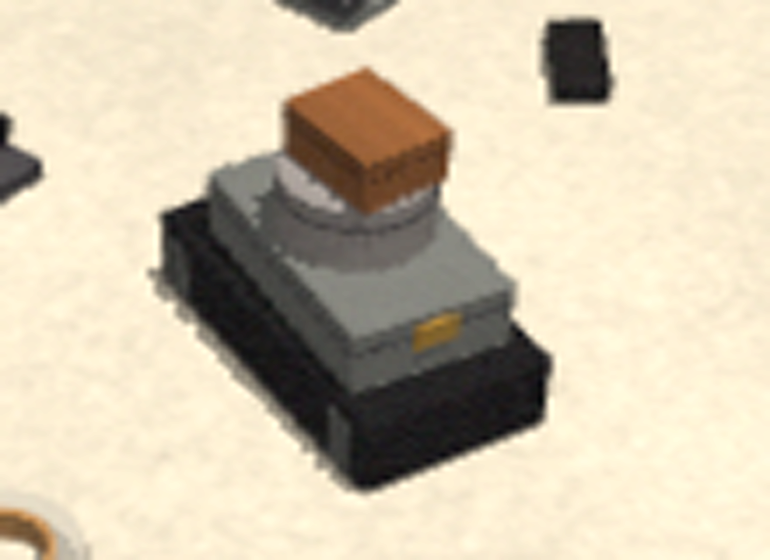

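The crops show the box about 16–20° clockwise on the tin, the case and pack aligned at about −25°, and the charger stops at its far (+x) and left (+y) edges. Now I'll work out the first move.

```bash
cat >> h.py <<'E'
def tool():
    from scipy.spatial.transform import Rotation as Ro
    s=env.state();R=Ro.from_quat(s["eef_rot"]).as_matrix();return s,np.array(s["position"]),R
def go(x,y,z,jaw):
    # shift (units of 50mm, tool axes) and turn (units 5deg) to reach TCP x,y,z with tool x at world angle jaw (deg, mod 180)
    s,p,R=tool();v=R.T@(np.array([x,y,z])-p)/50
    a=np.degrees(np.arctan2(R[1,0],R[0,0]));t=(a-jaw+90)%180-90
    print("pos",p.round(1),"jaw",a.round(2),"t",round(s["time"],2),"w",round(s["grip_width"],3),"F",np.round(s["ft_force"],1)," -> ",np.r_[v,t/5].round(3))
E
python3 - <<'E'
from h import *
q=[(283,105),(366,68),(452,132),(370,168)]
P=np.array([onz("side",(290+a/7,175+b/5.6),134) for a,b in q]);print(P.round(1),P.mean(0))
for i in range(4):
    d=P[(i+1)%4]-P[i];print(np.hypot(*d[:2]).round(1),np.degrees(np.arctan2(d[1],d[0])).round(1))
go(466,21,200,-108)
E
```

```text
[[486.7  33.4 134. ]
 [477.5   5.  134. ]
 [440.7  18.8 134. ]
 [450.3  45.7 134. ]] [463.81663413  25.70327679 134.        ]
30.0 -108.0
39.2 159.4
28.6 70.4
38.4 -18.6
pos [ 202.3 -591.   230.6] jaw -71.1 t 0.1 w 1.002 F [-0.7 -0.4  1. ]  ->  [-9.871 -8.954  0.624  7.38 ]
```

Call:
{"op": "carry_out", "data": {"motion": "-1 -0.9 0.1 0.7; -2 -1.8 0.2 1.5; -3 -2.7 0.3 2.5; -4 -3.6 0.4 3.5; -5 -4.5 0.5 4.5; -6 -5.4 0.6 5.5; -7 -6.4 0.6 6.5; -8 -7.3 0.6 7.5; -9 -8.2 0.6 7.6; -9.9 -8.95 0.6 7.6; -9.9 -8.95 0.6 7.6; -9.9 -8.95 0.6 7.6"}}

```text
time: 1.6
position: [465.8, 25.5, 201.2]
eef_rot: [-0.582, 0.813, 0.001, 0.0]
ft_force: [0.7, -0.4, -0.8]
grip_width: 0.997
```

Run:
```python
from h import *
go(466,23.5,117,-109.2)
im=env.capture("side")[:,:,::-1];print(proj("side",tool()[1]))
o=cv2.resize(im[120:280,270:430],None,fx=3.6,fy=3.6,interpolation=cv2.INTER_CUBIC);cv2.imwrite("pics/s2.png",cv2.convertScaleAbs(o,alpha=1.5))
```

```text
pos [465.8  25.5 201.2] jaw -108.77 t 1.6 w 0.997 F [ 0.7 -0.4 -0.8]  ->  [ 0.039 -0.017  1.683  0.086]
[343.28668498 168.85354784]
```

View pics/s2.png

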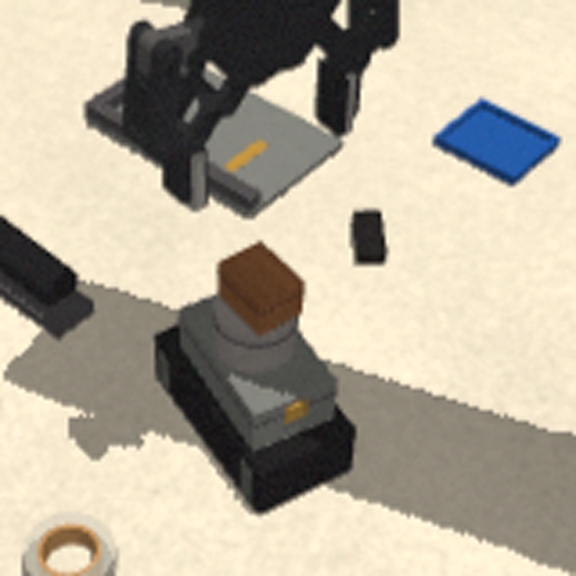

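The open fingertips at about (185,210) and (340,135) straddle the box; their midpoint agrees with the projected TCP.

Call:
{"op": "carry_out", "data": {"motion": "0 0 0.6 0; 0 0 1.1 0; 0 0 1.5 0; 0.02 -0.02 1.7 0.1; 0.02 -0.02 1.7 0.1"}}

```text
time: 2.28
position: [465.8, 19.7, 116.0]
eef_rot: [-0.576, 0.818, 0.0, -0.0]
ft_force: [-0.8, -0.4, 0.1]
grip_width: 0.995
```

Call:
{"op": "carry_out", "data": {"motion": "0 0 0 0; 0 0 0 0; 0 0 0 0; 0 0 0 0; 0 0 0 0; 0 0 0 0; 0 0 0 0; 0 0 0 0", "claw": 0}}

```text
time: 3.28
position: [466.7, 20.7, 116.9]
eef_rot: [-0.576, 0.817, -0.0, 0.0]
ft_force: [-1.3, -0.7, 6.0]
grip_width: 0.337
```

Run:
```python
from h import *
go(466,23.5,180,-109)
im=env.capture("side")[:,:,::-1]
o=cv2.resize(im[150:270,280:400],None,fx=4,fy=4,interpolation=cv2.INTER_CUBIC);cv2.imwrite("pics/s3.png",cv2.convertScaleAbs(o,alpha=1.7))
```

```text
pos [466.7  20.7 116.9] jaw -109.6 t 3.27 w 0.337 F [-1.3 -0.7  6. ]  ->  [-0.048  0.029 -1.261 -0.119]
```

View pics/s3.png

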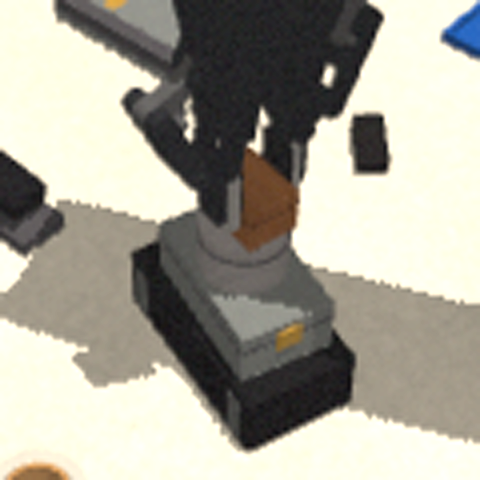

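Box is held (opening 0.337 ≈ 29–30 mm). Lift and carry towards the box tray.

Call:
{"op": "carry_out", "data": {"motion": "0 0 -0.2 0; 0 0 -0.5 0; 0 0 -1 0; 0 0 -1.3 0; 0 0 -1.3 0"}}

```text
time: 3.95
position: [466.8, 20.6, 182.5]
eef_rot: [-0.576, 0.817, -0.001, 0.001]
ft_force: [-0.3, 0.4, -1.2]
grip_width: 0.336
```

Run:
```python
from h import *
go(463,-296.5,80,-98)
```

```text
pos [466.8  20.6 182.5] jaw -109.62 t 3.95 w 0.336 F [-0.3  0.4 -1.2]  ->  [ 6.    -2.053  2.054 -2.323]
```

Call:
{"op": "carry_out", "data": {"motion": "0.4 -0.13 0 0; 1.1 -0.4 0 -0.5; 1.9 -0.65 0 -1; 2.8 -0.95 0 -1.5; 3.7 -1.25 0 -2; 4.5 -1.55 0.3 -2.3; 5.2 -1.8 0.8 -2.3; 5.7 -1.95 1.3 -2.3; 6 -2.05 1.7 -2.3; 6 -2.05 2 -2.3; 6 -2.05 2.05 -2.3; 6 -2.05 2.05 -2.3"}}

```text
time: 5.45
position: [462.5, -295.5, 79.2]
eef_rot: [-0.656, 0.755, -0.0, 0.0]
ft_force: [1.0, -0.8, -1.0]
grip_width: 0.336
```

Run:
```python
from h import *
go(463,-296.5,14,-98)
S=cv2.convertScaleAbs(env.capture("side")[:,:,::-1],alpha=1.5);T=cv2.convertScaleAbs(env.capture("top")[:,:,::-1],alpha=1.5)
a=cv2.resize(S[90:190,350:450],(400,400),interpolation=cv2.INTER_CUBIC);b=cv2.resize(T[180:280,390:490],(400,400),interpolation=cv2.INTER_CUBIC)
cv2.imwrite("pics/p4.png",np.hstack([a,b]))
```

```text
pos [ 462.5 -295.5   79.2] jaw -98.03 t 5.45 w 0.336 F [ 1.  -0.8 -1. ]  ->  [ 0.019 -0.012  1.304 -0.005]
```

View pics/p4.png

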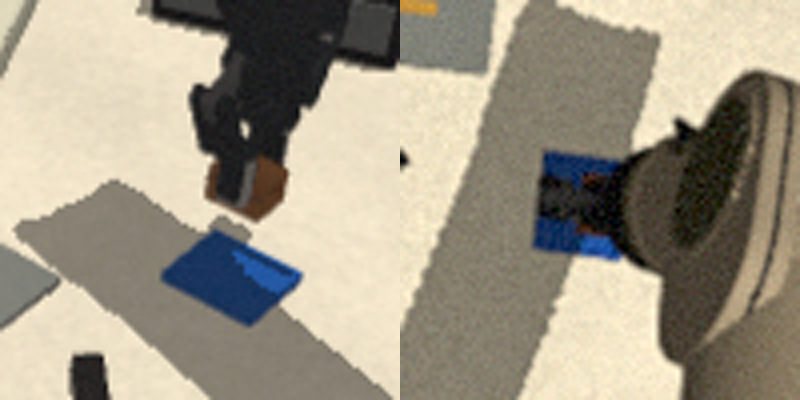

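The box is level, held near its middle, and above the tray. Lowering.

Call:
{"op": "carry_out", "data": {"motion": "0 0 0.4 0; 0 0 0.8 0; 0 0 1.1 0; 0 0 1.2 0; 0 0 1.26 0; 0 0 1.29 0; 0 0 1.31 0; 0 0 1.32 0; 0 0 1.33 0; 0 0 1.33 0"}}

```text
time: 6.8
position: [462.2, -296.5, 13.0]
eef_rot: [-0.655, 0.755, -0.0, -0.0]
ft_force: [-2.5, 1.4, 7.2]
grip_width: 0.336
```

Call:
{"op": "carry_out", "data": {"motion": "0 0 0 0; 0 0 0 0; 0 0 0 0; 0 0 0 0; 0 0 -0.5 0; 0 0 -1 0; 0 0 -2 0; 0 0 -3 0; 0 0 -3.2 0", "claw": 0.7}}

```text
time: 7.92
position: [463.6, -297.1, 176.0]
eef_rot: [-0.655, 0.755, -0.003, 0.001]
ft_force: [-0.3, 0.5, -1.0]
grip_width: 0.7
```

Run:
```python
from h import *
go(463,21,190,-115.3)
```

```text
pos [ 463.6 -297.1  176. ] jaw -98.1 t 7.92 w 0.7 F [-0.3  0.5 -1. ]  ->  [-6.296  0.907 -0.302  3.44 ]
```

Call:
{"op": "carry_out", "data": {"motion": "-0.8 0.1 -0.3 0; -1.8 0.25 -0.3 1; -2.8 0.4 -0.3 2; -3.4 0.5 -0.3 2.5; -3.4 0.5 -0.3 2.5"}}

```text
time: 8.55
position: [461.1, -122.1, 186.9]
eef_rot: [-0.571, 0.821, 0.0, -0.0]
ft_force: [0.2, -0.3, -0.4]
grip_width: 0.699
```

Run:
```python
from h import *
S0=env.capture("side")[:,:,::-1];T0=env.capture("top")[:,:,::-1];cv2.imwrite("pics/S5.png",S0);cv2.imwrite("pics/T5.png",T0)
S=cv2.convertScaleAbs(S0,alpha=1.6);T=cv2.convertScaleAbs(T0,alpha=1.6)
z=lambda I,y,x,n:cv2.resize(I[y:y+n,x:x+n],(400,400),interpolation=cv2.INTER_CUBIC)
cv2.imwrite("pics/p5.png",np.hstack([z(S,180,300,80),np.vstack([cv2.resize(z(S,130,370,60),(200,200)),cv2.resize(z(T,200,405,60),(200,200))]),cv2.resize(z(T,190,280,80),(200,400))]))
cv2.imwrite("pics/p5.png",np.hstack([z(S,180,300,80),np.vstack([cv2.resize(z(S,130,370,60),(200,200)),cv2.resize(z(T,200,405,60),(200,200))]),cv2.resize(z(T,190,280,80)[100:300,100:300],(200,400))[:, :200]]))
```

```text
(no output)
```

View pics/p5.png

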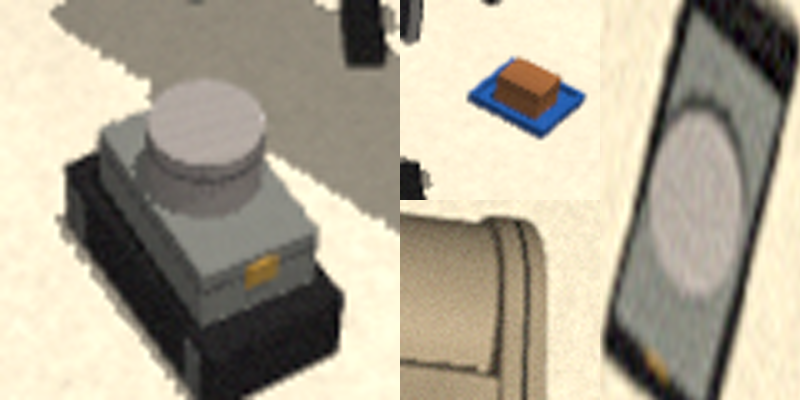

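The box stands upright and square inside its tray; tin top centre is at side pixel (341.2,204.6). Computing positions of tin, case and pack from these corners.

Run:
```python
from h import *
f=lambda a,b,z:onz("side",(300+a/5-.4,180+b/5-.4),z)[:2].round(1)
print("tin",f(206,123,108))
for nm,q,z in(("case",[(100,125),(200,278),(316,232)],76),("pack",[(65,165),(197,362),(342,290)],42)):
    P=[f(a,b,z) for a,b in q];print(nm,P,"centre",(P[0]+P[2])/2,"len",np.hypot(*(P[1]-P[0])),np.hypot(*(P[2]-P[1])),"yaw",np.degrees(np.arctan2(*(P[0]-P[1])[::-1])))
T=cv2.imread("pics/T5.png");hsv=cv2.cvtColor(T,cv2.COLOR_BGR2HSV)
sub=T[205:260,295:345];g=cv2.cvtColor(sub,cv2.COLOR_BGR2GRAY).astype(int);print(g[20:32,10:42:2])
```

```text
tin [467.7  24.8]
case [array([520.2,  24.2]), array([440.6,  70.6]), array([414.9,  25.1])] centre [467.55  24.65] len 92.13642059468125 52.25648285141281 yaw -30.23853223301426
pack [array([538.3,  26.2]), array([433. ,  83.6]), array([403.4,  19.9])] centre [470.85  23.05] len 119.92852037776498 70.24136957662486 yaw -28.59520824434818
[[152 150  55  76 107 108 110 110 106 111 117  68  84  87  66  74]
 [151 147  27  99 108 111 108 108 109 106 110  82  78  86  54 114]
 [151 129  31 107 109 110 105 113 112 105 111 103  74  86  37 133]
 [150 100  49 114 105 113 110 112 114 107 111 113  73  84  43 152]
 [155  70  62 106 110 105 110 111 114 107 108 113  72  63  75 157]
 [160  29  76 108 112 113 111 114 111 107 109 112  75  42 114 155]
 [149  41  76 111 107 108 106 109 111 113 113 110  79  18 131 156]
 [120  59  81 113 111 110 115 108 111 107 112 103  76  42 145 153]
 [ 77  73  89 109 110 107 108 114 114 115 111  98  61  77 153 155]
 [ 42  86  87 101 116 112 106 112 110 108 111  92  47 112 149 151]
 [ 49  86  85  96 112 114 109 110 110 110 117  88  26 133 152 149]
 [ 67  87  88  90 110 114 115 109 113 112 107  77  32 148 153 156]]
```

Call:
{"op": "carry_out", "data": {"motion": "-0.6 0.1 0 0; -1.4 0.2 0 0; -2.2 0.35 0 0; -2.2 0.35 0 0", "claw": 1}}

```text
time: 9.15
position: [484.0, -13.4, 187.1]
eef_rot: [-0.571, 0.821, 0.0, 0.0]
ft_force: [-1.1, -0.8, -0.3]
grip_width: 1.004
```

Run:
```python
from h import *
go(467,24,85,-115)
```

```text
pos [484.  -13.4 187.1] jaw -110.4 t 9.15 w 1.004 F [-1.1 -0.8 -0.3]  ->  [-0.582  0.578  2.043  0.92 ]
```

Call:
{"op": "carry_out", "data": {"motion": "-0.3 0.3 0 0.5; -0.58 0.58 0 0.9; -0.58 0.58 0.3 0.9; -0.58 0.58 0.9 0.9; -0.58 0.58 1.5 0.9; -0.58 0.58 1.9 0.9; -0.58 0.58 2.02 0.9; -0.58 0.58 2.02 0.9; -0.58 0.58 2.02 0.9"}}

```text
time: 10.28
position: [467.2, 21.6, 86.9]
eef_rot: [-0.536, 0.844, -0.0, 0.0]
ft_force: [-0.5, 0.3, 0.9]
grip_width: 1.003
```

Call:
{"op": "carry_out", "data": {"motion": "0 0 0 0; 0 0 0 0; 0 0 0 0; 0 0 0 0; 0 0 0 0; 0 0 0 0; 0 0 0 0", "claw": 0}}

```text
time: 11.15
position: [467.1, 21.9, 87.1]
eef_rot: [-0.537, 0.844, -0.0, 0.0]
ft_force: [-1.6, -0.9, 6.8]
grip_width: 0.538
```

Run:
```python
from h import *
go(460.3,282,80,-115)
```

```text
pos [467.1  21.9  87.1] jaw -115.1 t 11.15 w 0.538 F [-1.6 -0.9  6.8]  ->  [-4.653  2.33   0.138 -0.021]
```

Call:
{"op": "carry_out", "data": {"motion": "0 0 -0.1 0; 0 0 -0.4 0; 0 0 -0.8 0; -0.4 0.2 -1 0; -1.1 0.55 -1 0; -1.9 0.95 -1 0; -2.8 1.4 -1 0; -3.6 1.8 -1 0; -4.3 2.15 -0.9 0; -4.65 2.33 -0.5 0; -4.65 2.33 0 0; -4.65 2.33 0 0"}}

```text
time: 12.65
position: [459.3, 269.9, 92.9]
eef_rot: [-0.536, 0.844, 0.004, -0.004]
ft_force: [0.9, -0.2, -1.9]
grip_width: 0.535
```

Run:
```python
from h import *
go(460.3,282,15,-115)
S=cv2.convertScaleAbs(env.capture("side")[:,:,::-1],alpha=1.5);T=cv2.convertScaleAbs(env.capture("top")[:,:,::-1],alpha=1.5)
a=cv2.resize(S[240:380,200:340],(400,400),interpolation=cv2.INTER_CUBIC);b=cv2.resize(S[170:270,290:390],(400,400),interpolation=cv2.INTER_CUBIC)
cv2.imwrite("pics/p6.png",np.hstack([a,b]))
```

```text
pos [459.3 269.9  92.9] jaw -115.11 t 12.65 w 0.535 F [ 0.9 -0.2 -1.9]  ->  [-0.233  0.066  1.559 -0.021]
```

View pics/p6.png

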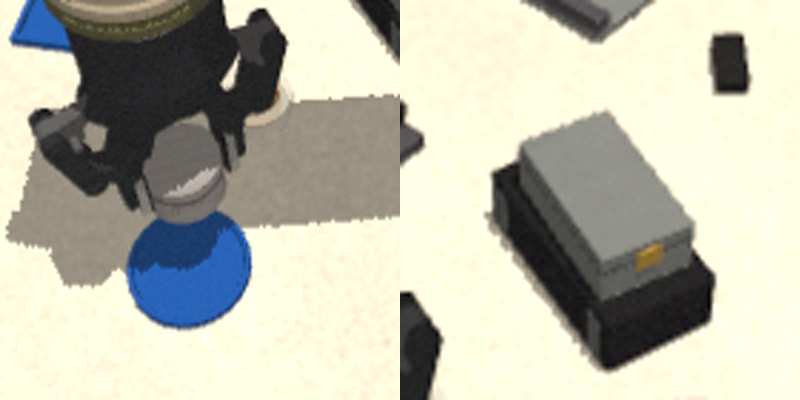

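Tin is held level above the dish; the case lies undisturbed on the pack. Settle, then lower.

Call:
{"op": "carry_out", "data": {"motion": "0 0 0.2 0; 0 0 0.2 0; 0 0 0.2 0"}}

```text
time: 13.12
position: [459.8, 267.5, 82.7]
eef_rot: [-0.535, 0.845, 0.004, -0.005]
ft_force: [-1.0, -0.4, -0.5]
grip_width: 0.541
```

Run:
```python
from h import *
go(460.3,282,15,-115)
P=np.array([onz("side",(290+a/4-.4,170+b/4-.4),76)[:2] for a,b in[(120,145),(208,112),(292,226),(200,262)]]);print(P.round(1),P.mean(0))
for i in range(4):
    d=P[(i+1)%4]-P[i];print(np.hypot(*d).round(1),np.degrees(np.arctan2(d[1],d[0])).round(1))
```

```text
pos [459.8 267.5  82.7] jaw -115.28 t 13.12 w 0.541 F [-1.  -0.4 -0.5]  ->  [-0.271  0.099  1.355 -0.056]
[[518.2  27.2]
 [492.8 -18.8]
 [415.1  25.5]
 [440.7  70.3]] [466.72001258  26.07624992]
52.5 -118.8
89.5 150.3
51.6 60.3
88.6 -29.1
```

Run:
```python
from h import *
print(np.round(env.state()["qpos"],3))
```

```text
[-0.678  0.272  0.08   1.872 -0.035  1.009 -2.593]
```

Joint 7 is at its limit; the tin is round, so I'll turn back by 40°.

Call:
{"op": "carry_out", "data": {"motion": "0 0 0 -1; 0 0 0 -2.5; 0 0 0 -4; 0 0 0 -6; 0 0 0 -8; 0 0 0 -8; 0 0 0 -8"}}

```text
time: 14.0
position: [459.4, 268.5, 82.6]
eef_rot: [0.791, -0.612, -0.005, 0.003]
ft_force: [0.5, 0.5, -0.3]
grip_width: 0.538
```

Run:
```python
from h import *
go(460.3,282,15,-75);print(env.state()["eef_rot"],env.state()["qpos"])
```

```text
pos [459.4 268.5  82.6] jaw -75.4 t 14.0 w 0.538 F [ 0.5  0.5 -0.3]  ->  [-0.251 -0.102  1.351 -0.081]
[ 0.79119197 -0.61153633 -0.00534081  0.0031724 ] [-0.60054122  0.27345747 -0.01014632  1.86728661 -0.0065731   1.01011038
 -1.92283367]
```

Call:
{"op": "carry_out", "data": {"motion": "-0.15 -0.05 0.2 0; -0.25 -0.1 0.6 0; -0.25 -0.1 1 0; -0.25 -0.1 1.2 0; -0.25 -0.1 1.28 0; -0.25 -0.1 1.31 0; -0.25 -0.1 1.33 0; -0.25 -0.1 1.35 0; -0.25 -0.1 1.35 0"}}

```text
time: 15.12
position: [460.0, 282.6, 15.3]
eef_rot: [0.793, -0.61, -0.005, 0.003]
ft_force: [-0.9, -1.3, 1.8]
grip_width: 0.538
```

Run:
```python
from h import *
go(460.3,282,15,-75)
```

```text
pos [460.  282.6  15.3] jaw -75.11 t 15.12 w 0.538 F [-0.9 -1.3  1.8]  ->  [ 0.013 -0.002  0.006 -0.023]
```

Call:
{"op": "carry_out", "data": {"motion": "0 0 0.01 0; 0 0 0.02 0; 0 0 0.02 0"}}

```text
time: 15.5
position: [460.0, 282.6, 15.2]
eef_rot: [0.793, -0.61, -0.005, 0.003]
ft_force: [-5.3, -2.7, 15.4]
grip_width: 0.541
```

Call:
{"op": "carry_out", "data": {"motion": "0 0 0 0; 0 0 0 0; 0 0 0 0; 0 0 0 0; 0 0 -0.3 0; 0 0 -0.9 0; 0 0 -1.7 0; 0 0 -2.5 0; 0 0 -2.5 0", "claw": 1}}

```text
time: 16.62
position: [463.2, 283.5, 143.2]
eef_rot: [0.793, -0.61, -0.004, 0.0]
ft_force: [-0.1, 0.5, -0.0]
grip_width: 1.003
```

Run:
```python
from h import *
go(467,25.5,130,-118.5)
```

```text
pos [463.2 283.5 143.2] jaw -75.12 t 16.62 w 1.003 F [-0.1  0.5 -0. ]  ->  [5.008 1.25  0.237 8.677]
```

Call:
{"op": "carry_out", "data": {"motion": "0.8 0.2 0 1; 1.8 0.45 0 2.5; 2.8 0.7 0 4; 3.8 0.95 0 6; 4.6 1.15 0 8; 5 1.25 0 8.4; 5 1.25 0.1 8.4; 5 1.25 0.2 8.4; 5 1.25 0.2 8.4"}}

```text
time: 17.75
position: [464.7, 26.1, 127.8]
eef_rot: [-0.523, 0.852, 0.004, -0.006]
ft_force: [-0.0, -0.1, -0.4]
grip_width: 0.999
```

Run:
```python
from h import *
go(467,25.5,52,-117)
S0=env.capture("side")[:,:,::-1];S=cv2.convertScaleAbs(S0,alpha=1.5);print(env.state()["eef_rot"])
a=cv2.resize(S[280:380,215:315],(400,400),interpolation=cv2.INTER_CUBIC);b=cv2.resize(S[160:270,285:395],(400,400),interpolation=cv2.INTER_CUBIC)
cv2.imwrite("pics/p7.png",np.hstack([a,b]))
```

```text
pos [464.7  26.1 127.8] jaw -116.91 t 17.75 w 0.999 F [-0.  -0.1 -0.4]  ->  [-0.019 -0.066  1.516  0.017]
[-0.52289899  0.85236876  0.00394441 -0.00534739]
```

View pics/p7.png

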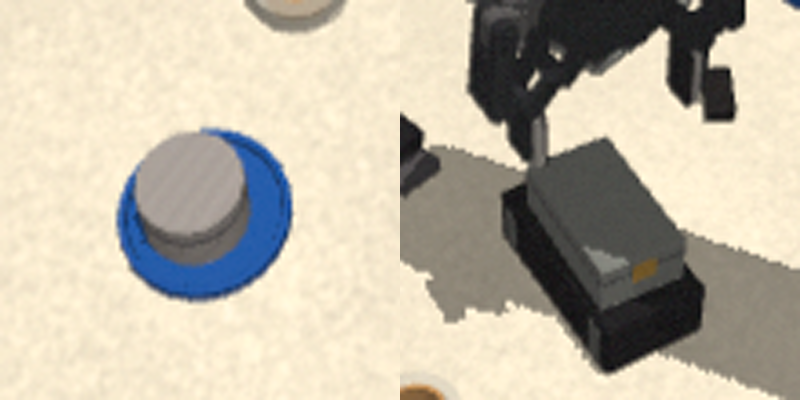

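The tin stands inside the dish; the jaws are above the case, astride it. Descend and grip.

Call:
{"op": "carry_out", "data": {"motion": "0 -0.05 0.4 0; 0 -0.06 0.9 0; 0 -0.06 1.3 0; 0 -0.06 1.45 0; 0 -0.06 1.5 0; 0 -0.06 1.5 0; 0 -0.06 1.5 0"}}

```text
time: 18.68
position: [467.3, 23.5, 54.1]
eef_rot: [-0.522, 0.853, 0.004, -0.004]
ft_force: [0.2, -0.1, 0.0]
grip_width: 1.003
```

Call:
{"op": "carry_out", "data": {"motion": "0 0 0 0; 0 0 0 0; 0 0 0 0; 0 0 0 0; 0 0 0 0; 0 0 0 0; 0 0 0 0", "claw": 0}}

```text
time: 19.55
position: [467.2, 23.4, 54.1]
eef_rot: [-0.522, 0.853, 0.004, -0.005]
ft_force: [-1.9, -0.6, 5.5]
grip_width: 0.615
```

Run:
```python
from h import *
go(644.5,159.5,90,-64.8)
t=onz("side",(215+191/4-.4,280+185/4-.4),36);d=onz("side",(215+205/4-.4,280+215/4-.4),9);print(t,d);print(env.state()["qpos"].round(2))
```

```text
pos [467.2  23.4  54.1] jaw -117.11 t 19.55 w 0.615 F [-1.9 -0.6  5.5]  ->  [ -4.036  -1.909  -0.756 -10.462]
[459.92240679 286.50235683  36.        ] [457.13026865 285.35122476   9.        ]
[-0.36  0.18  0.23  2.06 -0.06  0.92 -2.14]
```

Call:
{"op": "carry_out", "data": {"motion": "0 0 -0.1 0; 0 0 -0.3 0; 0 0 -0.6 0; 0 0 -0.9 0; -0.4 -0.2 -0.9 -1; -1.1 -0.5 -0.9 -2.5; -1.9 -0.9 -0.9 -4.5; -2.7 -1.3 -0.9 -6.5; -3.5 -1.65 -0.9 -8.5; -4 -1.9 -0.8 -10.3; -4 -1.9 -0.75 -10.45; -4 -1.9 -0.75 -10.45"}}

```text
time: 21.05
position: [642.6, 157.4, 89.1]
eef_rot: [0.844, -0.537, -0.006, 0.003]
ft_force: [0.2, 0.5, -1.5]
grip_width: 0.618
```

Run:
```python
from h import *
go(644.5,159.5,16.5,-64.8);print(env.state()["eef_rot"])
S0=env.capture("side")[:,:,::-1];S=cv2.convertScaleAbs(S0,alpha=1.5);T=cv2.convertScaleAbs(env.capture("top")[:,:,::-1],alpha=1.5)
a=cv2.resize(S[150:290,180:320],(400,400),interpolation=cv2.INTER_CUBIC);b=cv2.resize(T[110:230,220:340],(400,400),interpolation=cv2.INTER_CUBIC)
cv2.imwrite("pics/p8.png",np.hstack([a,b]))
```

```text
pos [642.6 157.4  89.1] jaw -64.97 t 21.05 w 0.618 F [ 0.2  0.5 -1.5]  ->  [-0.014 -0.07   1.451 -0.035]
[ 0.84350685 -0.53707843 -0.0056769   0.00327539]
```

View pics/p8.png

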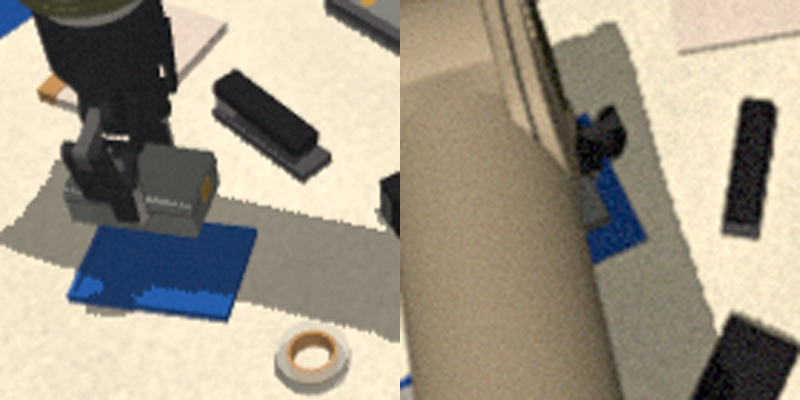

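The case hangs level above its tray. Its ends are at about (72,224) and (197,237) in the crop, so I'll check its centring on the gripper.

Run:
```python
from h import *
f=lambda a,b,z:onz("side",(180+a/2.857-.4,150+b/2.857-.4),z)[:2]
A=f(72,224,77);B=f(197,237,77);d=(A-B)/np.hypot(*(A-B));n=np.array([d[1],-d[0]])
print(A,B,np.hypot(*(A-B)),np.degrees(np.arctan2(d[1],d[0])),"centre",(A+B)/2+27*n)
S=env.capture("side")[:,:,::-1];cv2.imwrite("pics/S9.png",S)
g=cv2.cvtColor(S,cv2.COLOR_BGR2GRAY);c=max([c for c in blobs(cv2.inRange(g[200:270,300:380],0,70)>0,200)],key=cv2.contourArea)
h=cv2.approxPolyDP(cv2.convexHull(c),3,True).reshape(-1,2)+[300,200];print(h.tolist())
```

```text
[673.81206526 205.06858542] [592.89847334 165.18390686] 90.20973860891243 26.24003746050455 centre [645.29285318 160.90860605]
[[336, 203], [368, 239], [366, 251], [344, 262], [313, 225], [313, 213]]
```

Call:
{"op": "carry_out", "data": {"motion": "0 0 0.4 0; 0 0 0.8 0; 0 0 1.1 0; 0 0 1.3 0; 0 0 1.36 0; 0 0 1.4 0; 0 0 1.43 0; 0 0 1.45 0; 0 0 1.45 0"}}

```text
time: 22.32
position: [642.1, 158.2, 16.6]
eef_rot: [0.844, -0.536, -0.006, 0.003]
ft_force: [0.4, -0.8, -2.5]
grip_width: 0.619
```

Call:
{"op": "carry_out", "data": {"motion": "0 0 0.01 0; 0 0 0.02 0; 0 0 0.03 0; 0 0 0.03 0"}}

```text
time: 22.82
position: [642.2, 158.2, 16.4]
eef_rot: [0.844, -0.536, -0.005, 0.003]
ft_force: [-7.2, -0.7, 10.4]
grip_width: 0.617
```

Call:
{"op": "carry_out", "data": {"motion": "0 0 0 0; 0 0 0 0; 0 0 0 0; 0 0 0 0; 0 0 -0.3 0; 0 0 -0.9 0; 0 0 -1.7 0; 0 0 -1.7 0", "claw": 1}}

```text
time: 23.82
position: [645.6, 158.6, 105.0]
eef_rot: [0.844, -0.536, -0.003, -0.0]
ft_force: [0.3, 0.2, 0.3]
grip_width: 0.997
```

Run:
```python
from h import *
L,T,Rr=[onz("side",(a,b),42)[:2] for a,b in[(313,213),(336,203),(368,239)]]
print(L,T,Rr,(L+Rr)/2,np.hypot(*(T-Rr)),np.hypot(*(T-L)),np.degrees(np.arctan2(*(T-Rr)[::-1])),np.degrees(np.arctan2(*(L-T)[::-1])))
for nm in("T5","top0"):
    I=cv2.imread(f"pics/{nm}.png");g=cv2.cvtColor(I,cv2.COLOR_BGR2GRAY)[190:270,290:350]
    c=max(blobs(g<100,200),key=cv2.contourArea);print(rect("top",c+[290,190],40))
go(468,24,100,-117)
```

```text
[536.87786999  26.66534983] [511.67384787 -26.38747217] [401.59615777  23.06616454] [469.23701388  24.86575719] 120.67626130495435 58.73537821084531 -24.192534500133732 64.58881754350762
[474.2  20.5 128.   66.4 -26.2]
[474.3  20.5 128.   67.2 -25.6]
pos [645.6 158.6 105. ] jaw -64.87 t 23.82 w 0.997 F [0.3 0.2 0.3]  ->  [ 0.93   4.358  0.11  10.426]
```

Call:
{"op": "carry_out", "data": {"motion": "0.1 0.7 0 1; 0.3 1.6 0 2.5; 0.5 2.5 0 4.5; 0.7 3.4 0 6.5; 0.9 4 0 8.5; 0.93 4.3 0 10.1; 0.93 4.3 0 10.1; 0.93 4.3 0 10.1"}}

```text
time: 24.82
position: [468.8, 25.2, 102.2]
eef_rot: [-0.536, 0.844, 0.004, -0.005]
ft_force: [0.2, 0.1, 0.7]
grip_width: 1.002
```

Run:
```python
from h import *
go(470.5,23.5,15,-115.5);print(env.state()["eef_rot"])
S=cv2.convertScaleAbs(env.capture("side")[:,:,::-1],alpha=1.5)
a=cv2.resize(S[175:275,195:295],(400,400),interpolation=cv2.INTER_CUBIC);b=cv2.resize(S[160:270,285:395],(400,400),interpolation=cv2.INTER_CUBIC)
cv2.imwrite("pics/p10.png",np.hstack([a,b]))
```

```text
pos [468.8  25.2 102.2] jaw -115.14 t 24.82 w 1.002 F [0.2 0.1 0.7]  ->  [ 0.01  -0.064  1.744  0.072]
[-0.53624329  0.84404271  0.00375631 -0.00457408]
```

View pics/p10.png

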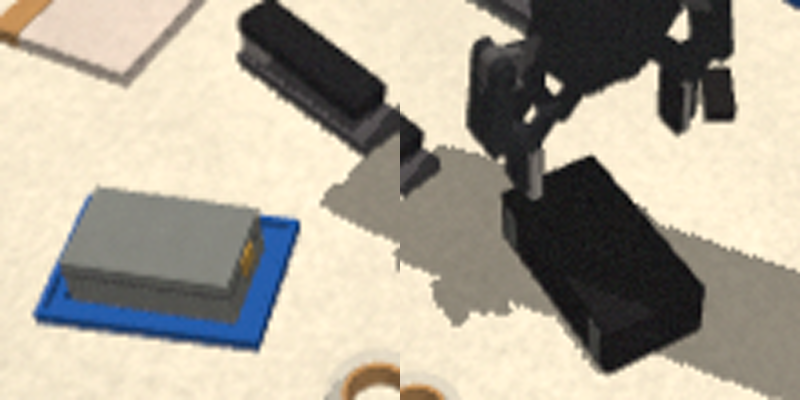

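The case lies flat inside its tray, and the jaws are astride the pack.

Call:
{"op": "carry_out", "data": {"motion": "0 -0.06 0.5 0; 0 -0.06 1 0; 0 -0.06 1.4 0; 0 -0.06 1.6 0; 0 -0.06 1.7 0; 0 -0.06 1.75 0; 0 -0.06 1.75 0"}}

```text
time: 25.75
position: [470.2, 23.5, 14.8]
eef_rot: [-0.535, 0.845, 0.004, -0.005]
ft_force: [-0.2, 0.2, 0.2]
grip_width: 0.997
```

Call:
{"op": "carry_out", "data": {"motion": "0 0 0 0; 0 0 0 0; 0 0 0 0; 0 0 0 0; 0 0 0 0; 0 0 0 0; 0 0 0 0", "claw": 0}}

```text
time: 26.62
position: [470.2, 23.3, 15.2]
eef_rot: [-0.535, 0.845, 0.004, -0.005]
ft_force: [-2.4, -1.0, 6.9]
grip_width: 0.76
```

Run:
```python
from h import *
c=np.array([645,-193.4]);a=np.radians(-8.2);R=np.array([[np.cos(a),-np.sin(a)],[np.sin(a),np.cos(a)]])
g=c+R@[8-8,8-8];print("pre",g)
go(*g,100,-98.2);print(env.state()["qpos"].round(2))
```

```text
pre [ 645.  -193.4]
pos [470.2  23.3  15.2] jaw -115.37 t 26.62 w 0.76 F [-2.4 -1.   6.9]  ->  [ 2.424 -4.996 -1.743 -3.433]
[-0.34  0.26  0.22  2.07 -0.08  0.83 -2.09]
```

Call:
{"op": "carry_out", "data": {"motion": "0 0 -0.1 0; 0 0 -0.4 0; 0 0 -0.9 0; 0 0 -1.4 0; 0.3 -0.6 -1.7 -0.5; 0.65 -1.3 -1.7 -1; 1.05 -2.2 -1.7 -1.6; 1.5 -3.1 -1.7 -2.2; 1.95 -4 -1.7 -2.8; 2.3 -4.7 -1.7 -3.4; 2.42 -5 -1.7 -3.4; 2.42 -5 -1.7 -3.4"}}

```text
time: 28.12
position: [644.9, -194.1, 97.1]
eef_rot: [-0.653, 0.757, 0.005, -0.005]
ft_force: [-0.9, 1.0, -4.9]
grip_width: 0.758
```

Call:
{"op": "carry_out", "data": {"motion": "0 0 0.3 0; 0 0 0.5 0; 0 0 0.5 0; 0 0 0.5 0"}}

```text
time: 28.62
position: [644.7, -192.8, 72.2]
eef_rot: [-0.654, 0.757, 0.004, -0.004]
ft_force: [-0.5, -0.1, -4.5]
grip_width: 0.761
```

Run:
```python
from h import *
go(645,-193.4,23.5,-98.2);print(env.state()["eef_rot"])
S=cv2.convertScaleAbs(env.capture("side")[:,:,::-1],alpha=1.5);T=cv2.convertScaleAbs(env.capture("top")[:,:,::-1],alpha=1.5)
a=cv2.resize(S[95:195,275:375],(400,400),interpolation=cv2.INTER_CUBIC);b=cv2.resize(T[120:220,350:450],(400,400),interpolation=cv2.INTER_CUBIC)
cv2.imwrite("pics/p11.png",np.hstack([a,b]))
```

```text
pos [ 644.7 -192.8   72.2] jaw -98.34 t 28.62 w 0.761 F [-0.5 -0.1 -4.5]  ->  [ 0.01  -0.019  0.974 -0.028]
[-0.65378839  0.75665243  0.00445927 -0.00423833]
```

View pics/p11.png

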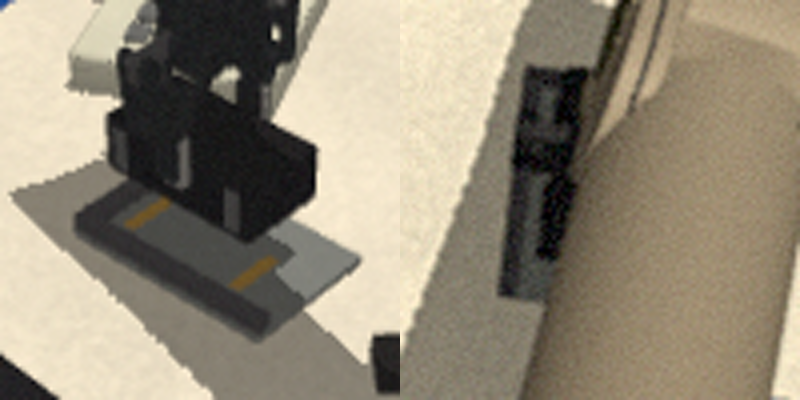

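The pack hangs level, left long side from (108,175) to (248,240) in the crop. Check its position against the charger's stops.

Run:
```python
from h import *
f=lambda p,z:onz("side",(275+p[0]/4-.4,95+p[1]/4-.4),z)[:2]
A,B,C=[f(p,57) for p in((109,170),(248,241),(314,200))];print("pack",A,B,C,"ctr",(A+C)/2,np.hypot(*(A-B)),np.hypot(*(B-C)))
P=[f(p,z) for p,z in(((75,215),20),((268,320),20),((360,260),8))];print("charger top-left corner, near-left(top 20), near-right",P)
a=np.radians(-8.2);R=np.array([[np.cos(a),-np.sin(a)],[np.sin(a),np.cos(a)]])
print("pred",[(np.array([645,-193.4])+R@q).round(1) for q in([82,53],[-82,53],[-82,-53])])
```

```text
pack [ 708.26028521 -165.07291871] [ 592.80344606 -153.57577049] [ 580.16191914 -211.11213816] ctr [ 644.21110217 -188.09252843] 116.02786787186496 58.90875833152207
charger top-left corner, near-left(top 20), near-right [array([ 728.91840085, -151.4700275 ]), array([ 564.86115467, -133.9929231 ]), array([ 553.08953456, -228.39852805])]
pred [array([ 733.7, -152.6]), array([ 571.4, -129.2]), array([ 556.3, -234.2])]
```

Call:
{"op": "carry_out", "data": {"motion": "0.08 0 0.3 0; 0.08 0 0.6 0; 0.08 0 0.8 0; 0.08 0 0.88 0; 0.08 0 0.92 0; 0.08 0 0.95 0; 0.08 0 0.97 0; 0.08 0 0.97 0"}}

```text
time: 29.72
position: [643.6, -197.0, 23.7]
eef_rot: [-0.654, 0.757, 0.004, -0.004]
ft_force: [-0.2, -0.2, -4.2]
grip_width: 0.76
```

Run:
```python
from h import *
go(645,-193.4,23.2,-98.2)
S=env.capture("side")[:,:,::-1];S=cv2.convertScaleAbs(S,alpha=1.8)
cv2.imwrite("pics/p12.png",cv2.resize(S[95:195,275:375],(600,600),interpolation=cv2.INTER_CUBIC))
```

```text
pos [ 643.6 -197.    23.7] jaw -98.36 t 29.73 w 0.76 F [-0.2 -0.2 -4.2]  ->  [-0.075 -0.018  0.01  -0.031]
```

View pics/p12.png

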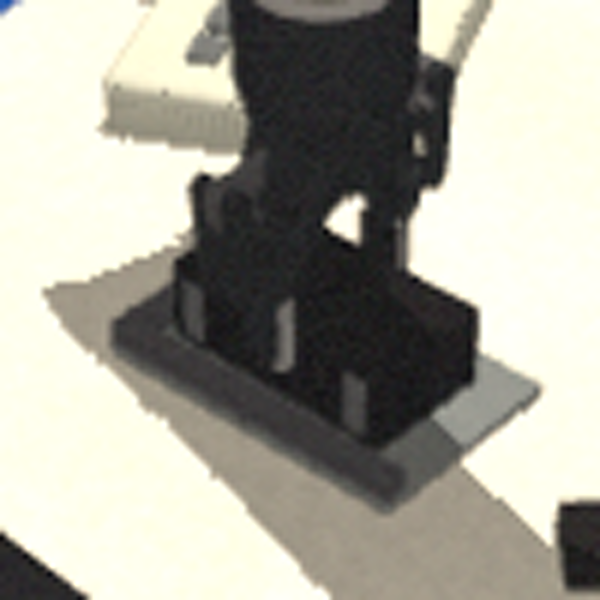

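The pack is inside both stops, just above the plate. Touch down lightly, then slide toward the +y stop.

Call:
{"op": "carry_out", "data": {"motion": "0 0 0.01 0; 0 0 0.01 0; -0.04 0 0.01 0; -0.08 0 0.01 0; -0.1 0 0.01 0; -0.12 0 0.01 0; -0.12 0 0.01 0"}}

```text
time: 30.65
position: [644.6, -191.4, 23.4]
eef_rot: [-0.654, 0.757, 0.004, -0.004]
ft_force: [0.3, -2.9, 3.0]
grip_width: 0.759
```

Call:
{"op": "carry_out", "data": {"motion": "-0.03 0 0 0; -0.06 0 0 0; -0.06 0 0 0; -0.06 0 0 0"}}

```text
time: 31.15
position: [645.0, -188.4, 23.4]
eef_rot: [-0.654, 0.757, 0.004, -0.004]
ft_force: [-1.3, -5.7, 5.4]
grip_width: 0.76
```

Call:
{"op": "carry_out", "data": {"motion": "-0.03 0 0 0; -0.05 0 0 0; -0.05 0 0 0; -0.05 0 0 0"}}

```text
time: 31.65
position: [645.0, -188.2, 23.4]
eef_rot: [-0.653, 0.757, 0.003, -0.005]
ft_force: [-0.0, -11.7, 2.8]
grip_width: 0.758
```

Call:
{"op": "carry_out", "data": {"motion": "-0.02 0 0 0; -0.04 0 0 0; -0.04 0 0 0; -0.04 0 0 0"}}

```text
time: 32.15
position: [645.0, -188.2, 23.4]
eef_rot: [-0.653, 0.757, 0.002, -0.006]
ft_force: [0.1, -16.7, 2.7]
grip_width: 0.757
```

Stop contact in y (force rose to −16.7 N, no motion). Ease y, then slide to the +x stop.

Call:
{"op": "carry_out", "data": {"motion": "0.05 0 0 0; 0.05 -0.04 0 0; 0.05 -0.08 0 0; 0.05 -0.11 0 0; 0.05 -0.13 0 0; 0.05 -0.13 0 0"}}

```text
time: 32.9
position: [648.7, -188.8, 23.3]
eef_rot: [-0.653, 0.757, 0.006, -0.007]
ft_force: [-15.9, -5.4, 15.6]
grip_width: 0.759
```

Call:
{"op": "carry_out", "data": {"motion": "0 -0.03 0 0; 0 -0.05 0 0; 0 -0.05 0 0; 0 -0.05 0 0"}}

```text
time: 33.4
position: [650.2, -189.0, 23.3]
eef_rot: [-0.653, 0.757, 0.007, -0.007]
ft_force: [-22.0, -4.4, 20.9]
grip_width: 0.759
```

Call:
{"op": "carry_out", "data": {"motion": "0 0 -0.01 0; 0 0 -0.02 0; 0 0 -0.02 0"}}

```text
time: 33.78
position: [650.2, -189.0, 23.3]
eef_rot: [-0.653, 0.757, 0.007, -0.007]
ft_force: [-17.0, -5.5, 12.5]
grip_width: 0.761
```

Call:
{"op": "carry_out", "data": {"motion": "0 -0.02 0 0; 0 -0.04 0 0; 0 -0.04 0 0; 0 -0.04 0 0"}}

```text
time: 34.28
position: [650.2, -189.0, 23.3]
eef_rot: [-0.653, 0.757, 0.009, -0.009]
ft_force: [-28.6, -1.9, 20.6]
grip_width: 0.757
```

No motion while the force rose to −28 N, so it's at the x stop. Ease the load and release.

Call:
{"op": "carry_out", "data": {"motion": "0 0.03 0 0; 0 0.06 0 0; 0 0.08 -0.01 0; 0 0.08 -0.01 0; 0 0.08 -0.01 0"}}

```text
time: 34.9
position: [650.2, -189.0, 23.4]
eef_rot: [-0.653, 0.757, 0.005, -0.006]
ft_force: [-3.5, -9.6, -0.4]
grip_width: 0.757
```

Call:
{"op": "carry_out", "data": {"motion": "0 0 0 0; 0 0 0 0; 0 0 0 0; 0 0 0 0; 0 0 -0.3 0; 0 0 -0.9 0; 0 0 -1.7 0; 0 0 -2.5 0; 0 0.8 -3 0; 0 1.6 -3 0; 0 2.4 -3 0; 0 2.4 -3 0", "claw": 1}}

```text
time: 36.4
position: [533.3, -170.0, 177.4]
eef_rot: [-0.653, 0.757, 0.004, -0.004]
ft_force: [1.1, 0.0, 0.7]
grip_width: 0.996
```

Run:
```python
from h import *
go(650,-189,30,-98.2)
S=env.capture("side")[:,:,::-1];T=env.capture("top")[:,:,::-1];S=cv2.convertScaleAbs(S,alpha=2);T=cv2.convertScaleAbs(T,alpha=2)
a=cv2.resize(S[105:195,280:370],(400,400),interpolation=cv2.INTER_CUBIC);b=cv2.resize(T[125:215,350:440],(400,400),interpolation=cv2.INTER_CUBIC)
cv2.imwrite("pics/p13.png",np.hstack([a,b]))
```

```text
pos [ 533.3 -170.   177.4] jaw -98.43 t 36.4 w 0.996 F [1.1 0.  0.7]  ->  [ 0.035 -2.399  2.922 -0.046]
```

View pics/p13.png

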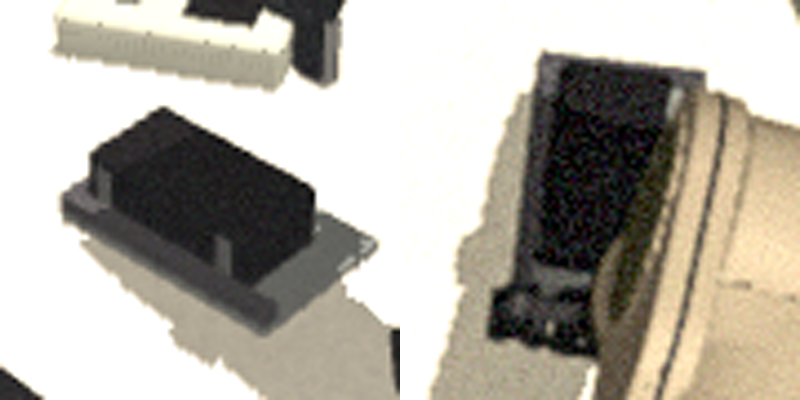

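Side view: the pack lies flat and against the long stop. In the top view the x-end seam is unclear, so I'll confirm with a gentle push by closed fingers on the near (−x) end.

Call:
{"op": "carry_out", "data": {"motion": "0 0 0.6 0; 0 0 1.5 0; 0 0 2.3 0; 0 0 2.8 0; 0 0 3 0; 0 -0.3 3 0; 0 -0.5 3 0; 0 -0.6 3 0; 0 -0.65 3 0; 0 -0.7 3 0; 0 -0.7 3 0", "claw": 0}}

```text
time: 37.88
position: [567.9, -174.7, 25.6]
eef_rot: [-0.654, 0.757, 0.005, -0.004]
ft_force: [-0.4, -0.2, 0.7]
grip_width: -0.005
```

Call:
{"op": "carry_out", "data": {"motion": "0 -0.05 0 0; 0 -0.1 0 0; 0 -0.15 0 0; 0 -0.18 0 0; 0 -0.18 0 0"}}

```text
time: 38.5
position: [576.9, -176.1, 25.3]
eef_rot: [-0.654, 0.757, 0.005, -0.004]
ft_force: [0.3, 0.2, 0.1]
grip_width: 0.0
```

Call:
{"op": "carry_out", "data": {"motion": "0 -0.04 0 0; 0 -0.08 0 0; 0 -0.1 0 0; 0 -0.12 0 0; 0 -0.12 0 0"}}

```text
time: 39.12
position: [581.4, -176.8, 25.1]
eef_rot: [-0.654, 0.757, 0.006, -0.005]
ft_force: [-6.8, 2.5, 5.7]
grip_width: 0.001
```

Call:
{"op": "carry_out", "data": {"motion": "0 -0.03 0 0; 0 -0.06 0 0; 0 -0.06 0 0; 0 -0.06 0 0"}}

```text
time: 39.62
position: [581.5, -176.9, 24.5]
eef_rot: [-0.653, 0.757, 0.008, -0.007]
ft_force: [-20.6, 4.8, 14.3]
grip_width: 0.003
```

Solid at −20 N with no motion: home in x. Same check from the −y side.

Call:
{"op": "carry_out", "data": {"motion": "0 0.2 0 0; 0 0.4 -0.4 0; 0 0.4 -1.2 0; 0 0.4 -2 0; 0.6 -0.2 -2 0; 1.3 -0.9 -2 0; 1.6 -1.4 -2 0; 1.6 -1.4 -2 0; 1.6 -1.4 -2 0"}}

```text
time: 40.75
position: [644.3, -266.2, 124.2]
eef_rot: [-0.654, 0.757, 0.005, -0.004]
ft_force: [-0.5, 0.2, 0.3]
grip_width: 0.001
```

Run:
```python
from h import *
go(644,-262,26,-98.2)
```

```text
pos [ 644.3 -266.2  124.2] jaw -98.34 t 40.75 w 0.001 F [-0.5  0.2  0.3]  ->  [-0.083 -0.006  1.964 -0.028]
```

Call:
{"op": "carry_out", "data": {"motion": "0 0 0.5 0; 0 0 1.2 0; 0 0 1.8 0; 0 0 1.95 0; -0.1 0 1.95 0; -0.2 0 1.95 0; -0.3 0 1.95 0; -0.4 0 1.95 0; -0.45 0 1.95 0; -0.45 0 1.95 0"}}

```text
time: 42.0
position: [646.8, -244.2, 27.0]
eef_rot: [-0.654, 0.757, 0.005, -0.004]
ft_force: [0.5, -0.9, -0.3]
grip_width: -0.004
```

Call:
{"op": "carry_out", "data": {"motion": "-0.05 0 0 0; -0.1 0 0 0; -0.14 0 0 0; -0.18 0 0 0; -0.18 0 0 0"}}

```text
time: 42.62
position: [648.0, -235.7, 26.9]
eef_rot: [-0.654, 0.757, 0.004, -0.004]
ft_force: [-0.5, -1.7, -0.4]
grip_width: -0.006
```

Call:
{"op": "carry_out", "data": {"motion": "-0.04 0 0 0; -0.08 0 0 0; -0.08 0 0 0; -0.08 0 0 0"}}

```text
time: 43.12
position: [648.5, -234.7, 27.7]
eef_rot: [-0.653, 0.757, 0.003, -0.005]
ft_force: [0.4, -8.4, 1.2]
grip_width: 0.002
```

Call:
{"op": "carry_out", "data": {"motion": "-0.03 0 0 0; -0.06 0 0 0; -0.06 0 0 0; -0.06 0 0 0"}}

```text
time: 43.62
position: [648.6, -234.4, 28.3]
eef_rot: [-0.652, 0.758, 0.001, -0.006]
ft_force: [-0.3, -14.8, 3.1]
grip_width: 0.003
```

Firm in y too. Back off and take the final view.

Call:
{"op": "carry_out", "data": {"motion": "0.3 0 0 0; 0.6 0 0 0; 0.6 0 -0.8 0; 0.6 0 -1.8 0; 1.2 0.6 -2.8 0; 2.2 1.2 -3 0; 3 2 -3 0; 3.8 2.8 -3 0; 4.2 3.2 -3 0; 4.2 3.2 -3 0; 4.2 3.2 -3 0", "claw": 1}}

```text
time: 45.0
position: [463.0, -412.4, 178.9]
eef_rot: [-0.654, 0.756, 0.005, -0.004]
ft_force: [0.3, 1.2, -0.4]
grip_width: 0.998
```

Run:
```python
from h import *
go(500,-450,180,-98.2)
S=env.capture("side")[:,:,::-1];T=env.capture("top")[:,:,::-1];cv2.imwrite("pics/S14.png",S)
S=cv2.convertScaleAbs(S,alpha=1.6);T=cv2.convertScaleAbs(T,alpha=1.6)
a=cv2.resize(S[90:380,190:450],(520,580),interpolation=cv2.INTER_CUBIC);b=cv2.resize(T[130:200,360:430],(280,280),interpolation=cv2.INTER_CUBIC);c=cv2.resize(T[110:260,200:470],(280,300))[:280]
cv2.imwrite("pics/p14.png",np.hstack([a[:560],np.vstack([b,c])]))
```

```text
pos [ 463.  -412.4  178.9] jaw -98.29 t 45.0 w 0.998 F [ 0.3  1.2 -0.4]  ->  [ 0.637 -0.841 -0.032 -0.018]
```

View pics/p14.png

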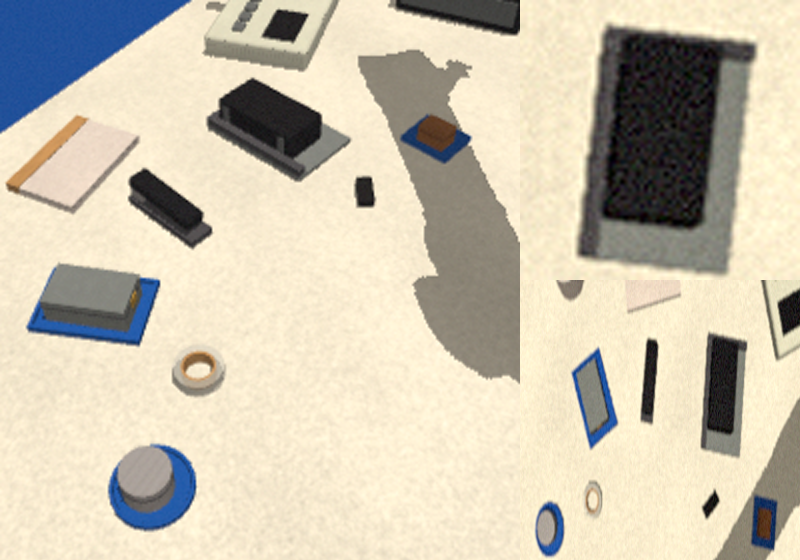

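All four things stand in their places. The pack sits square against both stops with no gap visible, and the stapler and tape are unmoved. Handing in.

```bash
python3 -c "
from plant import env
print(env.hand_in())"
```

```text
the job is handed in; nothing more can be done
None
```

The pile is taken apart from the top down and the job was handed in at about 45 s of the 128 s. The stamp box is in the small tray, the tin in the dish, the key case in the larger tray, and the battery pack flat on the charger. The gripper is open and clear of everything.

**Last checks:**
- **Pack:** the closed fingers pushed it with about 21 N towards the x stop and 15 N towards the y stop, and it did not move by more than measurement noise.
- **Trays and dish:** the final pictures show everything upright and inside its place, with no visible gap at the charger stops.
- **Stapler and tape roll:** they look to be where they were. I judged this by eye only and did not measure it.

**Problems and disagreements:**
- **Joint limit:** the last joint reached the end of its range while carrying the tin. I turned the tin back 40° and carried on, but this left the tool tilted by less than 1°.
- **Cameras:** the two views differed by up to about 7 mm in position and a few degrees in angle. I averaged them and checked again from near.
- **Contact force:** setting things down pressed with up to about 15 N. The highest force I read was about 35 N at the wrist, while sliding the pack home.

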